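Torque the centrifuge rotor nut and hang the key back behind its keeper

ROBOT

A 7-joint arm with a two-finger parallel gripper is mounted at the origin on the work surface. World frame = base frame: x ahead of the robot, y to its left, z up, the work surface at z = 0. Lengths are in m, angles in rad, forces in N, time in s.
With the tool pointing down it reaches from about 0.4 to 0.85 m from the base axis. Payload 6.9 kg.
Tool frame: the origin (TCP) lies midway between the tips of the shut fingers; the grasp point (between the pads) lies behind it (ctrl.pinch_z is the z of the grasp point in the tool frame, in m); z points along the fingers, y is the direction in which the jaws open and shut (so a half turn about z gives the same grasp; the last joint's range is limited). The gripper opens to 85 mm and grips with 20 to 120 N. Pads are 22 mm wide; open, the fingers measure 114 mm over their backs; the gripper's body (76 mm by 85 mm) begins 54 mm behind the grasp point. The pads swing forward as they close: fully open they stand 13 mm farther back than shut.
Start: joints at [-1.244, 0.507, -0.238, 1.5, 0.126, 1.149, -0.155], TCP at [0.138, 0.61, 0.231] pointing down, gripper open.
Joint ranges: [-3.08, 3.08], [-0.24, 2.05], [-1.43, 1.35], [0, 2.5], [-1.52, 4.66], [0.17, 1.96], [-2.89, 2.89]. Speed limits (rad/s): [2.39, 2.39, 3.14, 3.14, 3.14, 3.14, 3.14].

INTERFACE

Orientations are given as a unit quaternion [w, x, y, z].
In Python, from station import ctrl, get_state, vision, ticket, models gives the robot as it stands. Calls block until the motion is done:
- ctrl.movep(position, orientation): joint-space move of the TCP to a pose.
- ctrl.movel(position, frame=None, max_speed=0.15): straight line of the TCP; frame=None keeps the orientation; max_speed is the mean speed in m/s.
- ctrl.set_joints(angles): joint-space move.
- ctrl.ungrasp() and ctrl.close_gripper(force=None): open the fingers fully, or close them until they stop; force is the grip in N (None keeps the last).
- ctrl.pause(seconds).
- ctrl.ik(position, orientation): joint angles nearest the present ones, or None.
- get_state(): the state.
- vision.grab_frame(name): name is "scene" or "top" or "wrist"; returns (picture, depth): 420x560x3 uint8, blue, green, red; 420x560 float32, m along the optical axis (not along the pixel's ray), 0 where there is no reading.
- vision.camera_info(name): a dict with "mtx" (3x3 intrinsics, pixels), "R" (3x3) and "t" (3): a world point X has camera coordinates R X + t; the wrist camera has in their place "hand_eye" (4x4, takes a point from camera to tool coordinates, whose origin is the TCP and whose axes are the flange's). Camera axes: x right, y down, z forward; pixel columns grow to the right and rows downward; lengths in m; the calibration is good to about 2 mm. A picture is of the moment at which its call begins: read the wrist's pose just before it. camera_info takes no time and is no camera call.
A pose or a line that the arm cannot do raises ctrl.Unreachable and nothing moves.
- ticket.close_job(): hands the job in, once; it reports no verdict.
Trained networks look in the newest picture that a camera, given by its name, has taken for a name from the list of things; names that differ only in an ending like _2 or _b are one class to them, and where a whole thing is asked for, a point or a joint stands for the part that bears it (a point fixed in the world has none). Each returns a list of dicts, best first, with "p" (0 to 1); they miss things now and then, are a little off and sometimes report something else, mostly with a low value. They report only what shows in the picture. A call takes as long as a camera call. They do not tell look-alikes from the thing itself.
- models.recognise(camera, target): "point" ([column, row] in pixels, amid what is visible of it).
- models.masks_of(camera, target): "mask" (420x560 bool, what is visible of it) and "point" ([column, row] in pixels, amid what is visible of it).
The state is a dict: "time": time; "qpos": joint angles; "qd": joint speeds; "tau": joint torques, N m; "tcp_pos": TCP position; "eef_rot": TCP orientation; "contact_force": force on the tool from outside, world axes, zero at the start; "wrist_torque": the same for the moment, N m; "width": finger opening in m.
Only numpy, scipy, OpenCV 4.12 (cv2) and the standard library are available. Lean on these libraries where they do the work, as an engineer would, in place of code of your own. Each camera call takes 0.05 s, during which the arm holds its last target.

TASK

The rotor of the small bench centrifuge is in place but its square nut is still loose. Take the T-handled torque key off its hook - its sprung keeper must be pressed open by the thumb plate before the handle will lift out - fit it over the nut, tighten clockwise and stop at the first click, then hang the key back on the hook with the keeper shut over its handle. Leave the vial tray, rotor lid and bottle where they are.

Things in the scene. Friction and masses are not known exactly. Their poses are not given: they have to be found in the camera images.
- key_grip (a point): Middle of the torque key's black T-handle: a bar 110 mm long (its y), 20 thick (x), 24 tall (z up). The key weighs about 0.25 kg; below the bar a steel shank 11 mm thick carries a 26 mm clutch barrel, 58 to 76 mm below this point, and a square socket at its foot.
- key_mouth (a point): Centre of the socket's open lower end, on the key's axis, 112 mm below key_grip. Socket 29 mm square outside, 23 inside, 28 deep; its flats are square to the handle's x and y while the clutch is at 0.
- clutch (a joint): Preset clutch between handle and shank (rad), 0 at rest. Turned clockwise from above, both turn as one up to 0.4 N m; there it clicks over (from 0.06 rad) and the handle alone runs on against a steady 0.4 to 0.5 N m, to a dead stop at 0.6 that would overtighten. Eased back, it springs to 0: ease the handle back before letting go.
- hook_seat (a point): Where the hung handle's middle lies, 132 mm above the bench: bar along y across two level prongs 8 mm thick, 60 apart, that run along x, tips turned up 10 mm, 8 mm stops behind (play 3 mm in x, 20 in y); shank down between. x points from the prong tips to the stand's post, z up. Post and crossbar begin 48 mm behind, no higher than the prongs.
- stand: Grey fixed stand of the hook; base 180 x 150 x 12 mm, origin on the bench under hook_seat, same axes. The key goes in and out only straight down and up; the claws, 167 mm above the bench, are the highest part, so raise the handle 155 mm before moving sideways. To hang the key up, hold it higher, fingertips not below the handle's underside, else the front finger lands on the thumb plate.
- keeper (a joint): Sprung keeper, slides along hook_seat's x (m): 0 shut, 0.015 fully in; 2 N to start, 4 N at the end; springs shut. Shut, two claws 10 mm wide, 42 mm either side of the middle, reach over the rear 6 mm of the handle, just above it, and cannot be lifted open; from 0.009 they clear it. Their tops slope: a handle lowered onto them pushes them back (about 6 N) and they snap over it.
- thumb_plate (a point): Middle of the front of the keeper's thumb plate, 30 mm wide, reaching from 3 to 22 mm below the hung handle's underside. Shut, it stands 13 mm in front of the handle's front face; pressed along +x of hook_seat until flush with that, the keeper is open. A grasp across the handle's middle, fingertips 12 mm below its underside, presses the plate and grips at once; the claws leave 74 mm free behind.
- nut_top (a point): Top of the loose steel nut on the rotor: 20 mm square, straight for 10 mm, then tapering over 6 mm to 11 mm square under a small dome. 21.5 mm below this point is its round flange, 46 mm wide, on which the fitted socket's mouth rests. x and y are square to the nut's flats and turn with it.
- nut (a joint): Angle of the nut (rad), growing clockwise seen from above: starts between 0.15 and 0.65, runs against 0.08 N m, is tight at 1.1 and stops dead there; stays where it is left. The rotor does not turn.
- centrifuge: White bench centrifuge with a grey front panel, fixed, 220 x 220 mm, rim 120 mm high round a well 166 mm wide with the rotor; clear lid open at its far (+x) side, leaning away, top 250 mm high. Origin under the nut.
- vial_tray: Bystander: white vial tray 130 x 105 x 50 mm, origin under its middle.
- rotor_lid: Bystander: round aluminium rotor lid, 148 mm across, 36 tall, origin under its middle.
- bottle: Bystander: amber bottle, 70 mm across, 150 tall, origin under its middle.
There are look-alikes about, which are no part of the job. There is more than one size of the part that bears key_grip; the job needs the larger.

How it is judged:
On the way, in this order (a step that is already met when the one before it is completed fails the run):
1. the keeper is pressed open while the key still hangs on the hook (value of joint keeper above 0.008 m and x of key_grip in the frame of hook_seat between -0.006 and 0.006 m and y of key_grip in the frame of hook_seat between -0.022 and 0.022 m and z of key_grip in the frame of hook_seat between -0.004 and 0.004 m), for 0.05 s.
2. the key is lifted clear of the hook (z of key_grip in the frame of hook_seat above 0.1 m), for 0.05 s.
3. the key is fitted down over the nut (horizontal distance between key_mouth and nut_top below 0.005 m and z of key_mouth in the frame of nut_top below -0.016 m), for 0.1 s.
4. the nut is tight and the clutch has clicked (all of step 3 and value of joint nut above 1.04 rad and value of joint clutch above 0.06 rad), for 0.02 s.
5. the key is lifted off the nut (z of key_mouth in the frame of nut_top above 0.005 m), for 0.05 s.
At the end, for the whole second after the job is handed in: The key hangs on the hook at rest, handle down on both prongs (within 4 mm in height, 6 mm in x, 22 mm in y of the seat), the keeper shut over it (within 3 mm); the nut is tight (above 1.03 rad) and the clutch has sprung back (x of key_grip in the frame of hook_seat between -0.006 and 0.006 m and y of key_grip in the frame of hook_seat between -0.022 and 0.022 m and z of key_grip in the frame of hook_seat between -0.004 and 0.004 m and angle between the y axis of key_grip and the y axis of hook_seat, either way round below 0.2 rad and angle between key_grip's own z axis and vertical below 0.1 rad and value of joint keeper below 0.003 m and value of joint nut above 1.03 rad and value of joint clutch below 0.04 rad and linear speed of key below 0.02 m/s); the robot touches nothing.
It fails at once if the handle is driven on past the click (clutch beyond 0.5 rad) (value of joint clutch above 0.5 rad).
It fails at once if the vial tray is pushed more than 20 mm or tipped (distance of vial_tray from where it was at the start of the episode above 0.02 m or angle between vial_tray's own z axis and vertical above 0.3 rad).
It fails at once if the rotor lid is pushed more than 20 mm or tipped (distance of rotor_lid from where it was at the start of the episode above 0.02 m or angle between rotor_lid's own z axis and vertical above 0.3 rad).
It fails at once if the bottle is pushed more than 20 mm or tipped (distance of bottle from where it was at the start of the episode above 0.02 m or angle between bottle's own z axis and vertical above 0.3 rad).
It also fails if it takes over 59 s, if anything falls off the work surface, if the arm or the gripper's body presses on something with over 40 N, if the wrist force passes 120 N, or if a joint passes its speed limit or range.

## Working session

There is one attempt and no reset: what is moved stays moved. The work goes in short steps, each a Python script; the robot and the scene stay as the last script left them, time stands still between calls to the robot, and variables do not carry over. Pictures are saved under pics/ and viewed, and the job is handed in when it is done.

```bash
ls; mkdir -p pics
python3 - <<'E'
from station import ctrl, get_state, vision, ticket, models
import cv2,numpy as np
print(get_state(), ctrl.pinch_z)
for n in ["scene","top","wrist"]:
    im,d=vision.grab_frame(n); cv2.imwrite(f"pics/a_{n}.png",im)
    ci=vision.camera_info(n); print(n,{k:np.round(v,4).tolist() for k,v in ci.items()})
E
```

```text
pics
{'time': 0.0, 'qpos': array([-1.24349313,  0.50837209, -0.2375324 ,  1.5011491 ,  0.12569405,
        1.14891843, -0.15477412]), 'qd': array([ 9.07899478e-04,  2.59514212e-03, -2.60014044e-04,  5.02654367e-04,
        1.55385657e-03, -1.65628074e-05, -1.35139876e-03]), 'tau': array([-5.67854240e-04, -6.20581841e+01, -2.18748383e+00, -2.49663752e+01,
        1.24373726e-02,  1.16222264e-02,  1.03018061e-05]), 'tcp_pos': array([0.13745038, 0.60916655, 0.23040306]), 'eef_rot': array([-9.00611997e-05,  1.10649878e-01,  9.93859015e-01, -9.24211585e-04]), 'contact_force': array([ 0.24596139, -0.17929679,  0.25407573]), 'wrist_torque': array([-0.00291269,  0.01751466, -0.00922559]), 'width': 0.08530117211789427} -0.0187
scene {'mtx': [[425.6666, 0.0, 285.8043], [0.0, 425.6666, 208.1836], [0.0, 0.0, 1.0]], 'R': [[0.7424, 0.6699, 0.009], [0.579, -0.6348, -0.5116], [-0.337, 0.3851, -0.8592]], 't': [-0.4038, -0.2636, 1.542]}
top {'mtx': [[531.1079, 0.0, 279.7392], [0.0, 531.1079, 211.7043], [0.0, 0.0, 1.0]], 'R': [[-0.0237, -0.9997, -0.0027], [-0.9798, 0.0238, -0.1984], [0.1984, -0.0021, -0.9801]], 't': [-0.0013, 0.5589, 1.64]}
wrist {'mtx': [[296.8974, 0.0, 277.5007], [0.0, 296.8974, 211.6424], [0.0, 0.0, 1.0]], 'hand_eye': [[-0.0005, -0.9452, -0.3265, 0.0848], [1.0, -0.0006, 0.0003, 0.0007], [-0.0005, -0.3265, 0.9452, -0.1424], [0.0, 0.0, 0.0, 1.0]]}
```

View pics/a_scene.png

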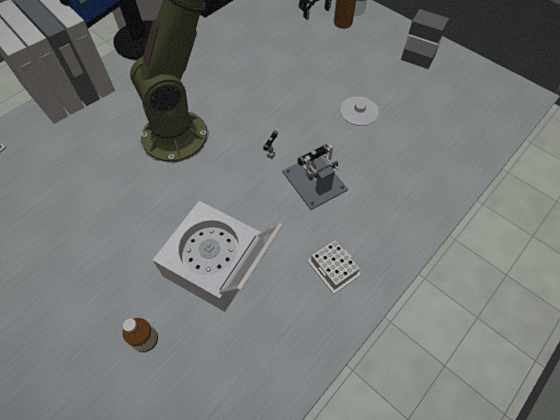

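View pics/a_top.png

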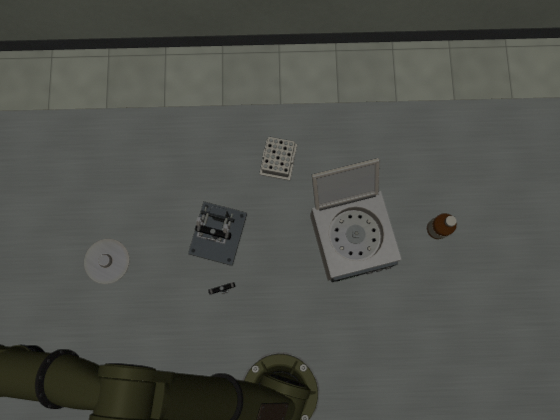

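View pics/a_wrist.png

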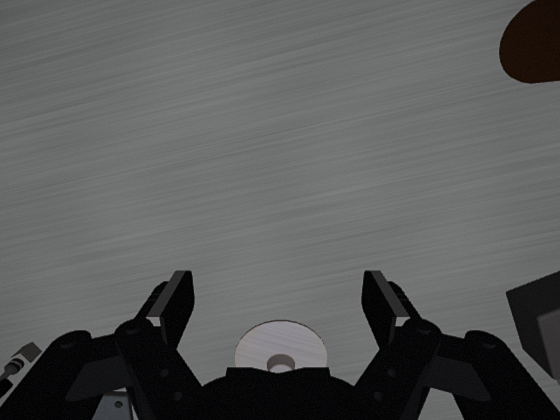

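The scene shows the stand with the hung key near (318,160), and a smaller look-alike lying on the bench at (270,145). In the top picture the stand is near (217,232), the centrifuge nut near (356,234) and the small key at (222,288). Next I'll run the coarse localisation.

```bash
cat > h.py <<'E'
from station import ctrl, get_state, vision, ticket, models
import cv2,numpy as np
from scipy.spatial.transform import Rotation as Rn
def rot(q): return Rn.from_quat([q[1],q[2],q[3],q[0]]).as_matrix()
def quat(R):
    q=Rn.from_matrix(R).as_quat(); return np.array([q[3],q[0],q[1],q[2]])
def campose(name,st=None):
    ci=vision.camera_info(name)
    if name=="wrist":
        T=np.eye(4);T[:3,:3]=rot(st["eef_rot"]);T[:3,3]=st["tcp_pos"]
        W=T@ci["hand_eye"]; return ci["mtx"],W[:3,:3],W[:3,3]
    R=np.array(ci["R"]);t=np.array(ci["t"]); return ci["mtx"],R.T,-R.T@t
def pix2w(uv,depth,cp):
    K,R,o=cp; uv=np.atleast_2d(uv).astype(float)
    d=np.stack([(uv[:,0]-K[0,2])/K[0,0],(uv[:,1]-K[1,2])/K[1,1],np.ones(len(uv))],1)
    return (d*np.asarray(depth).reshape(-1,1))@R.T+o
def pix2z(uv,z,cp):
    K,R,o=cp; uv=np.atleast_2d(uv).astype(float)
    d=np.stack([(uv[:,0]-K[0,2])/K[0,0],(uv[:,1]-K[1,2])/K[1,1],np.ones(len(uv))],1)@R.T
    s=(z-o[2])/d[:,2]; return o+d*s[:,None]
def w2pix(X,cp):
    K,R,o=cp; c=(np.atleast_2d(X)-o)@R; return np.stack([c[:,0]/c[:,2]*K[0,0]+K[0,2],c[:,1]/c[:,2]*K[1,1]+K[1,2]],1)
def down(yaw):
    # tool z down; tool y (jaw axis) at world angle yaw
    y=np.array([np.cos(yaw),np.sin(yaw),0]);z=np.array([0,0,-1.]);x=np.cross(y,z)
    return np.stack([x,y,z],1)
def tyaw(st): 
    y=rot(st["eef_rot"])[:,1]; return np.arctan2(y[1],y[0])
E
python3 - <<'E'
from h import *
st=get_state()
for n in ["top","scene"]:
    im,d=vision.grab_frame(n); cp=campose(n)
    np.savez(f"d_{n}.npz",d=d,im=im)
    for t in ["key_grip","nut_top","stand","centrifuge","thumb_plate","vial_tray","rotor_lid","bottle"]:
        for r in models.recognise(n,t)[:3]:
            u=np.round(r["point"]).astype(int); dd=d[u[1],u[0]]
            print(n,t,round(r["p"],2),u,np.round(pix2w(u,dd,cp)[0],3))
im=np.load("d_top.npz")["im"]
a=cv2.resize(im[190:310,170:270],None,fx=5,fy=5,interpolation=cv2.INTER_CUBIC); cv2.imwrite("pics/b1.png",a)
a=cv2.resize(im[150:290,300:410],None,fx=4,fy=4,interpolation=cv2.INTER_CUBIC); cv2.imwrite("pics/b2.png",a)
E
```

```text
top key_grip 0.59 [223 289] [0.316 0.163 0.09 ]
top key_grip 0.54 [213 232] [0.483 0.187 0.145]
top nut_top 0.52 [357 236] [ 0.465 -0.248  0.119]
top nut_top 0.23 [214 233] [0.48  0.184 0.146]
top stand 0.59 [217 237] [0.478 0.183 0.079]
top centrifuge 0.93 [350 224] [ 0.505 -0.23   0.105]
top centrifuge 0.6 [358 234] [ 0.469 -0.249  0.133]
top thumb_plate 0.7 [224 226] [0.497 0.151 0.169]
top vial_tray 0.71 [278 157] [ 0.741 -0.013  0.057]
top rotor_lid 0.9 [106 258] [0.426 0.542 0.032]
top bottle 0.58 [440 227] [ 0.488 -0.505  0.112]
scene key_grip 0.66 [315 155] [0.497 0.186 0.141]
scene key_grip 0.54 [272 145] [ 0.29   0.207 -0.001]
scene nut_top 0.64 [208 250] [ 0.481 -0.254  0.119]
scene stand 0.86 [318 179] [0.543 0.151 0.091]
scene stand 0.33 [335 270] [ 0.767 -0.036  0.049]
scene centrifuge 0.82 [215 254] [ 0.498 -0.246  0.104]
scene thumb_plate 0.46 [307 158] [0.499 0.143 0.168]
scene vial_tray 0.85 [334 272] [ 0.77  -0.045  0.054]
scene rotor_lid 0.59 [360 110] [0.434 0.531 0.028]
scene bottle 0.58 [138 334] [ 0.519 -0.528  0.111]
```

View pics/b1.png

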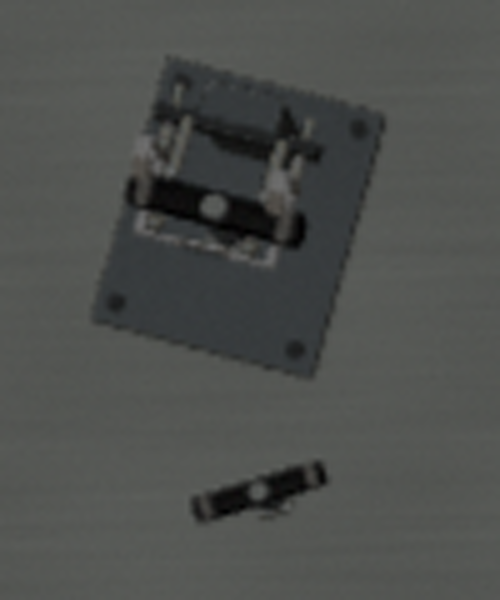

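View pics/b2.png

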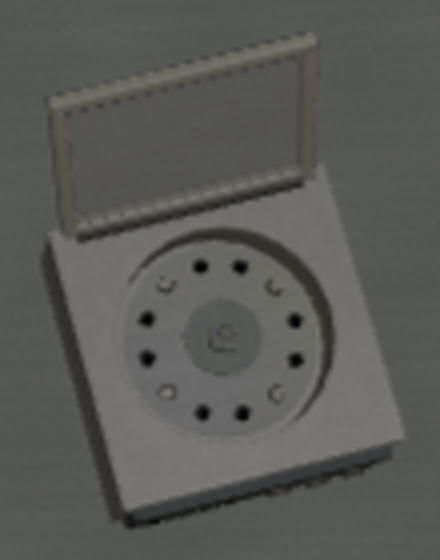

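Run:
```python
from h import *
cp=campose("top")
# crop b1 corners: px = crop/5 + (170,190)
c=np.array([[167,57],[385,112],[312,378],[94,320]])/5+[170,190]-0.4
P=pix2z(c,0.012,cp); print(np.round(P,4))
print("len",[round(np.linalg.norm(P[i]-P[(i+1)%4]),3) for i in range(4)],"ctr",P.mean(0))
v=P[0]-P[3]+P[1]-P[2]; yaw=np.arctan2(v[1],v[0]);print("yaw",yaw)
c=np.array([[130,190],[303,230]])/5+[170,190]-0.4
Q=pix2z(c,0.144,cp);print(Q,np.linalg.norm(Q[0]-Q[1]),Q.mean(0))
st=get_state();print(tyaw(st))
for s in (0,np.pi):
    a=yaw+s; R=down(a); ctr=P.mean(0)
    pos=np.array([ctr[0],ctr[1],0.29])+R[:,0]*0.013
    print(a,pos,ctrl.ik(pos,quat(R)))
    for b in np.linspace(-np.pi,np.pi,13):
        q=ctrl.ik([0.466,-0.249,0.25],quat(down(b)));print(round(b,2),None if q is None else np.round(q,2))
```

```text
[[0.6097 0.2369 0.012 ]
 [0.5692 0.0938 0.012 ]
 [0.396  0.1427 0.012 ]
 [0.4368 0.2832 0.012 ]]
len [np.float64(0.149), np.float64(0.18), np.float64(0.146), np.float64(0.179)] ctr [0.50292508 0.18912152 0.012     ]
yaw -0.26831019863630245
[[0.49824577 0.23954624 0.144     ]
 [0.47140083 0.13562017 0.144     ]] 0.10733722362196453 [0.4848233 0.1875832 0.144    ]
1.3489532430184135
-0.26831019863630245 [0.50637141 0.20165638 0.29      ] [-0.64432905  0.34755655  0.31829756  1.61719022 -0.11482702  1.19528412
 -0.56994297]
-3.14 [-0.25  0.56  1.15  1.73 -0.54  1.21 -2.1 ]
-2.62 [-0.25  0.56  1.15  1.73 -0.54  1.21 -1.57]
-2.09 [-0.06  0.42  0.75  1.73 -0.32  1.12 -1.31]
-1.57 [-0.15  0.47  0.92  1.73 -0.4   1.14 -0.69]
-1.05 [-0.15  0.47  0.92  1.73 -0.41  1.15 -0.16]
-0.52 [-0.15  0.46  0.91  1.73 -0.4   1.14  0.36]
0.0 [-0.17  0.48  0.96  1.73 -0.42  1.15  0.91]
0.52 [-0.13  0.45  0.87  1.73 -0.37  1.13  1.38]
1.05 [-0.15  0.46  0.91  1.73 -0.4   1.14  1.93]
1.57 [-0.14  0.46  0.9   1.73 -0.39  1.14  2.44]
2.09 [-0.02  0.4   0.68  1.73 -0.28  1.11  2.84]
2.62 [-0.25  0.56  1.15  1.7
[... 152 characters left out ...]
39474256  1.64801897  0.1323462   1.19513167
  2.34391347]
-3.14 [-0.25  0.56  1.15  1.73 -0.54  1.21 -2.1 ]
-2.62 [-0.25  0.56  1.15  1.73 -0.54  1.21 -1.57]
-2.09 [-0.06  0.42  0.75  1.73 -0.32  1.12 -1.31]
-1.57 [-0.15  0.47  0.92  1.73 -0.4   1.14 -0.69]
-1.05 [-0.15  0.47  0.92  1.73 -0.41  1.15 -0.16]
-0.52 [-0.15  0.46  0.91  1.73 -0.4   1.14  0.36]
0.0 [-0.17  0.48  0.96  1.73 -0.42  1.15  0.91]
0.52 [-0.13  0.45  0.87  1.73 -0.37  1.13  1.38]
1.05 [-0.15  0.46  0.91  1.73 -0.4   1.14  1.93]
1.57 [-0.14  0.46  0.9   1.73 -0.39  1.14  2.44]
2.09 [-0.02  0.4   0.68  1.73 -0.28  1.11  2.84]
2.62 [-0.25  0.56  1.15  1.73 -0.54  1.21 -2.62]
3.14 [-0.25  0.56  1.15  1.73 -0.54  1.21 -2.1 ]
```

Run:
```python
from h import *
yaw=-0.268; R=down(yaw)
c=np.array([0.488,0.188])
pos=np.array([*c,0.30])+R[:,0]*0.02
ctrl.movep(pos,quat(R)); 
ctrl.pause(0.2)
st=get_state(); im,d=vision.grab_frame("wrist"); print(st["time"],st["tcp_pos"],tyaw(st))
np.savez("w1.npz",im=im,d=d,p=st["tcp_pos"],q=st["eef_rot"])
for t in ["key_grip","thumb_plate","stand"]:
    print(t,[(round(r["p"],2),np.round(r["point"],1)) for r in models.recognise("wrist",t)])
cv2.imwrite("pics/c1.png",im)
```

```text
3.2083 [0.49300629 0.2080866  0.29976918] -0.2663478202141916
key_grip [(0.95, array([274.4, 203.2])), (0.9, array([168.2, 234. ]))]
thumb_plate [(0.69, array([294.2, 179.7]))]
stand [(0.78, array([294.8, 180.2]))]
```

View pics/c1.png

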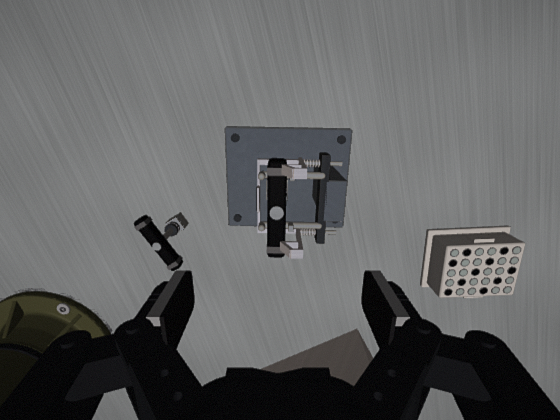

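The wrist view shows the hung handle at columns 268-286 and rows 158-258, with claws at about (296,173) and (292,252). The white U of the keeper and thumb plate is left of the handle at column 258. The small look-alike is at (160,242) and the tray at (480,265).

Run:
```python
from h import *
z=np.load("w1.npz"); im=z["im"];d=z["d"]; st=dict(tcp_pos=z["p"],eef_rot=z["q"]); cp=campose("wrist",st)
cv2.imwrite("pics/c2.png",cv2.resize(im[115:275,215:365],None,fx=3.7,fy=3.7,interpolation=cv2.INTER_CUBIC))
yy,xx=np.mgrid[110:280,215:365]; uv=np.stack([xx.ravel(),yy.ravel()],1); dd=d[110:280,215:365].ravel()
W=pix2w(uv,dd,cp); g=im[110:280,215:365].reshape(-1,3).max(1)
h=np.array([0.485,0.188,0]); a=-0.268
L=(W-h)@np.array([[np.cos(a),-np.sin(a),0],[np.sin(a),np.cos(a),0],[0,0,1]])
m=(abs(L[:,2]-0.144)<0.006)&(g<60)
print("handle top n",m.sum(),np.median(L[m],0),np.percentile(L[m],[2,98],axis=0))
p=W[m][:,:2]; r=cv2.minAreaRect(p.astype(np.float32)*1000);print("rect",r)
m=(abs(L[:,2]-0.166)<0.008); print("claws",m.sum()); 
for s in (1,-1):
    k=m&(np.sign(L[:,1])==s); print(k.sum(),L[k].mean(0),np.percentile(L[k],[3,97],axis=0))
m=(abs(L[:,2]-0.012)<0.005);print("base",np.median(L[m],0),cv2.minAreaRect(W[m][:,:2].astype(np.float32)*1000))
```

```text
handle top n 1322 [1.07926614e-04 1.17584360e-02 1.43355470e-01] [[-0.00970445 -0.04790594  0.13964968]
 [ 0.00980468  0.05674363  0.14500336]]
rect ((486.3102111816406, 191.5679473876953), (108.26397705078125, 19.980009078979492), 73.869140625)
claws 416
222 [0.01987139 0.05004097 0.16540204] [[0.01173458 0.04499763 0.1588035 ]
 [0.02841161 0.05465563 0.16779377]]
194 [ 0.01885661 -0.03329444  0.16501746] [[ 0.00973069 -0.0388982   0.15875427]
 [ 0.0270991  -0.02895885  0.16781861]]
base [-0.0047811   0.03979211  0.01169384] ((502.1357727050781, 192.00381469726562), (148.96893310546875, 180.384765625), 73.72811126708984)
```

View pics/c2.png

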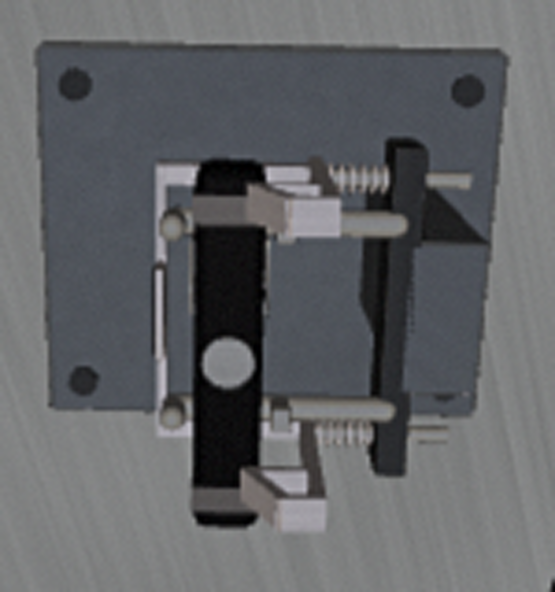

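Run:
```python
from h import *
st=get_state()
R=down(-0.283)
c=np.array([0.472,-0.25])
pos=np.array([*c,0.29])+R[:,0]*0.01
ctrl.movep(pos,quat(R)); ctrl.pause(0.2)
st=get_state(); im,d=vision.grab_frame("wrist"); print(st["time"],st["tcp_pos"],tyaw(st),st["contact_force"],st["wrist_torque"])
np.savez("w2.npz",im=im,d=d,p=st["tcp_pos"],q=st["eef_rot"])
for t in ["nut_top","centrifuge"]:
    print(t,[(round(r["p"],2),np.round(r["point"],1)) for r in models.recognise("wrist",t)])
cv2.imwrite("pics/d1.png",im)
u=models.recognise("wrist","nut_top")[0]["point"]; u=np.round(u).astype(int)
a=im[u[1]-60:u[1]+60,u[0]-60:u[0]+60]; cv2.imwrite("pics/d2.png",cv2.resize(cv2.convertScaleAbs(a,alpha=1.5),None,fx=5,fy=5,interpolation=cv2.INTER_CUBIC)); print(u)
```

```text
5.25 [ 0.47530991 -0.23946081  0.28993392] -0.2811779791663456 [-0.34824909 -0.4739467   1.0390245 ] [ 0.02188199 -0.04198006  0.02525806]
nut_top [(0.94, array([274.7, 194.9]))]
centrifuge [(0.83, array([373.9, 153.2]))]
[275 195]
```

View pics/d1.png

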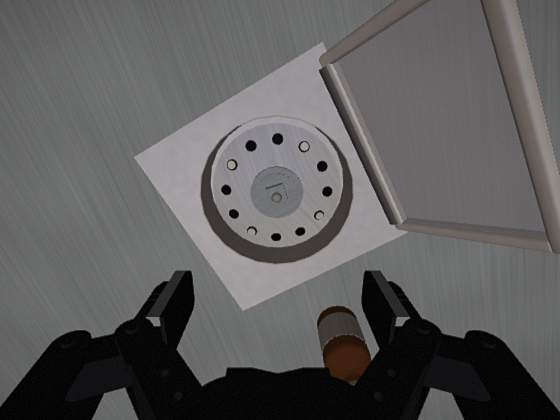

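View pics/d2.png

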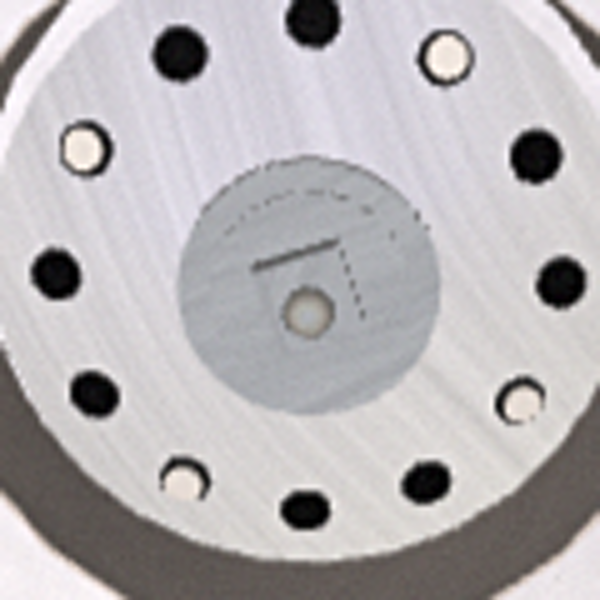

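The nut dome is at about (276.4,197.4). One base edge runs from (265.4,188.4) to (282.6,183.2). I'll use contrast and depth to sharpen the yaw.

Run:
```python
from h import *
z=np.load("w2.npz"); im=z["im"];d=z["d"]; st=dict(tcp_pos=z["p"],eef_rot=z["q"]); cp=campose("wrist",st)
x0,y0,w=245,163,60
g=cv2.cvtColor(im,cv2.COLOR_BGR2GRAY)[y0:y0+w,x0:x0+w]
e=cv2.createCLAHE(6,(3,3)).apply(cv2.convertScaleAbs(g,alpha=1)); 
dd=d[y0:y0+w,x0:x0+w]; yy,xx=np.mgrid[y0:y0+w,x0:x0+w]
W=pix2w(np.stack([xx.ravel(),yy.ravel()],1),dd.ravel(),cp); Z=W[:,2].reshape(w,w)
print(np.round(np.percentile(Z,[0,1,10,50,90,95,99,100]),4))
zi=np.clip((Z-0.09)/(0.06)*255,0,255).astype(np.uint8)
o=np.hstack([cv2.resize(e,(400,400),interpolation=cv2.INTER_CUBIC),cv2.resize(zi,(400,400),interpolation=cv2.INTER_NEAREST)])
cv2.imwrite("pics/d3.png",o)
fl=np.median(Z); print("max",W[Z.argmax()])
for lo in (0.004,0.008,0.012,0.016):
    m=Z.ravel()>fl+lo; 
    if m.sum()>5: print(lo,m.sum(),W[m].mean(0),cv2.minAreaRect(W[m][:,:2].astype(np.float32)*1000))
# centrifuge yaw
m=models.masks_of
```

```text
[0.0962 0.0979 0.1007 0.1065 0.1124 0.1216 0.1283 0.4324]
max [ 0.49823303 -0.15775942  0.43240308]
0.004 369 [ 0.47365636 -0.23817578  0.13330774] ((478.489013671875, -205.06787109375), (99.90153503417969, 23.050994873046875), 80.33985137939453)
0.008 348 [ 0.47354467 -0.23832274  0.13455034] ((478.4779052734375, -205.06317138671875), (99.9247055053711, 22.949703216552734), 80.26818084716797)
0.012 293 [ 0.47374191 -0.23819743  0.1377611 ] ((478.9042663574219, -205.11276245117188), (100.15220642089844, 20.815513610839844), 79.5367431640625)
0.016 148 [ 0.47481315 -0.23433971  0.1547256 ] ((480.7732238769531, -203.2210693359375), (96.12688446044922, 15.685654640197754), 78.25801086425781)
```

View pics/d3.png

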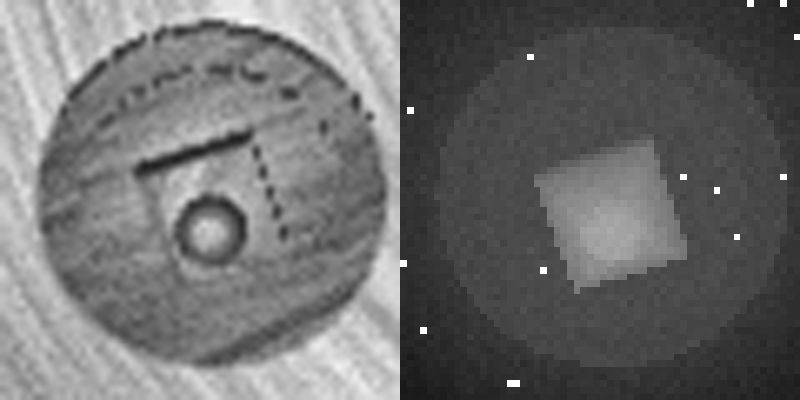

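Run:
```python
from h import *
z=np.load("w2.npz"); im=z["im"];d=z["d"]; st=dict(tcp_pos=z["p"],eef_rot=z["q"]); cp=campose("wrist",st)
d=cv2.medianBlur(d,3)
x0,y0,w=258,178,36
dd=d[y0:y0+w,x0:x0+w]; yy,xx=np.mgrid[y0:y0+w,x0:x0+w]
W=pix2w(np.stack([xx.ravel(),yy.ravel()],1),dd.ravel(),cp); Z=W[:,2]; fl=np.median(Z[Z<0.112]);print("flange",fl,"max",Z.max())
for lo in (0.004,0.008,0.010,0.012):
    m=(Z>fl+lo)&(Z<0.14)
    r=cv2.minAreaRect(W[m][:,:2].astype(np.float32)*1000); print(lo,m.sum(),W[m].mean(0).round(4),r)
m=(Z>fl+0.019)&(Z<.14);print("dome",W[m].mean(0),m.sum())
# flange circle: height ring; rotor holes ring; centrifuge rim edges
u=np.array([[276.4,197.4]]);print("dome ctr px @",pix2z(u,fl+0.021,cp))
# base edge px
E=pix2z(np.array([[265.4,188.4],[282.6,183.2]]),fl,cp); v=E[1]-E[0];print("edge deg",np.degrees(np.arctan2(v[1],v[0])),np.linalg.norm(v))
# centrifuge rim top corners in image
C=pix2z(np.array([[134,157],[325,43],[243,310],[407,233]]),0.12,cp);print(C.round(4))
for i,j in((0,1),(0,2),(2,3),(1,3)):
    v=C[j]-C[i];print(i,j,np.linalg.norm(v).round(3),np.degrees(np.arctan2(v[1],v[0])).round(1))
print(C.mean(0))
```

```text
flange 0.10770185427757495 max 0.1288896658242401
0.004 348 [ 0.4726 -0.2414  0.1215] ((472.04400634765625, -243.3084716796875), (20.137821197509766, 20.657413482666016), 2.215559720993042)
0.008 324 [ 0.4726 -0.2419  0.1221] ((472.03692626953125, -243.42416381835938), (20.040788650512695, 20.43284034729004), 2.0868217945098877)
0.01 305 [ 0.4727 -0.2421  0.1224] ((472.25067138671875, -243.36599731445312), (19.60940170288086, 19.74789810180664), 2.0868217945098877)
0.012 226 [ 0.4724 -0.2422  0.1237] ((472.1158142089844, -243.2640380859375), (17.348876953125, 16.713546752929688), 0.11456787586212158)
dome [ 0.47222767 -0.24290886  0.12799907] 51
dome ctr px @ [[ 0.47250163 -0.24253062  0.12870185]]
edge deg 1.0897404814581189 0.02024785006820401
[[ 0.3409 -0.1613  0.12  ]
 [ 0.557  -0.1139  0.12  ]
 [ 0.3904 -0.3746  0.12  ]
 [ 0.6031 -0.327   0.12  ]]
0 1 0.221 12.4
0 2 0.219 -76.9
2 3 0.218 12.6
1 3 0.218 -77.8
[ 0.47283933 -0.24421119  0.12      ]
```

Run:
```python
from h import *
R=down(-0.282); c=[0.4863,0.1916]
ctrl.movep([*c,0.25],quat(R))
ctrl.movel([*c,0.104],max_speed=0.12); ctrl.pause(0.1)
st=get_state(); print(st["time"],st["tcp_pos"],st["contact_force"],st["width"])
im,d=vision.grab_frame("wrist"); cv2.imwrite("pics/e1.png",im)
```

```text
8.5167 [0.48587976 0.19170065 0.10425347] [-2.82117531 -0.27416163 -0.73353631] 0.08538894811033906
```

View pics/e1.png

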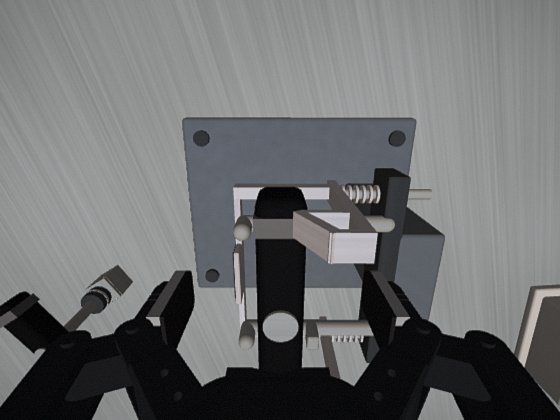

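The fingers straddle the bar, which is centred at about (281,325). There is a slight 2.8 N touch from the crossbar on the rear finger, and closing will relieve it.

Run:
```python
from h import *
ctrl.close_gripper(80); ctrl.pause(0.15)
st=get_state(); print(st["time"],st["tcp_pos"],st["contact_force"],st["width"])
im,d=vision.grab_frame("wrist"); cv2.imwrite("pics/e2.png",im)
```

```text
9.3333 [0.48594528 0.19189958 0.1042497 ] [-3.09013847  0.04660908  5.72460676] 0.018808789843648806
```

View pics/e2.png

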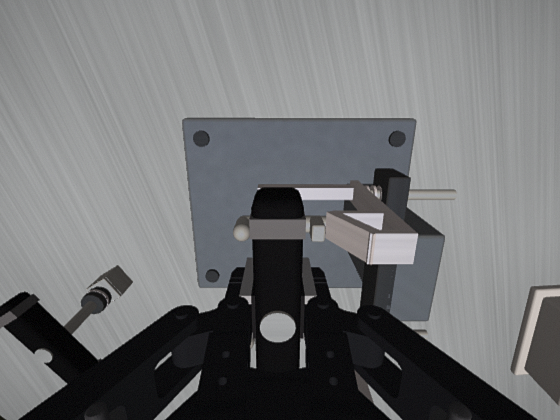

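The keeper is open: its claw has moved back to about (385,245), clear of the bar. Now I lift.

Run:
```python
from h import *
st=get_state(); p=st["tcp_pos"]
ctrl.movel([p[0],p[1],0.104+0.03],max_speed=0.08)
st=get_state(); print(st["contact_force"],st["width"])
ctrl.movel([p[0],p[1],0.104+0.165],max_speed=0.15); ctrl.pause(0.1)
st=get_state(); print(st["time"],st["tcp_pos"],st["contact_force"],st["wrist_torque"],st["width"])
im,d=vision.grab_frame("wrist"); cv2.imwrite("pics/f1.png",im); np.savez("w3.npz",im=im,d=d,p=st["tcp_pos"],q=st["eef_rot"])
im,d=vision.grab_frame("scene"); cv2.imwrite("pics/f2.png",cv2.resize(im[60:280,180:400],None,fx=2.7,fy=2.7,interpolation=cv2.INTER_CUBIC))
```

```text
[-1.57188954  1.17682046  1.43572582] 0.018958637830571053
11.0583 [0.48546095 0.19172529 0.26796235] [-0.09321751  0.70368997 -3.15332522] [ 0.05615529 -0.00180345 -0.02214241] 0.018779128743505666
```

View pics/f1.png

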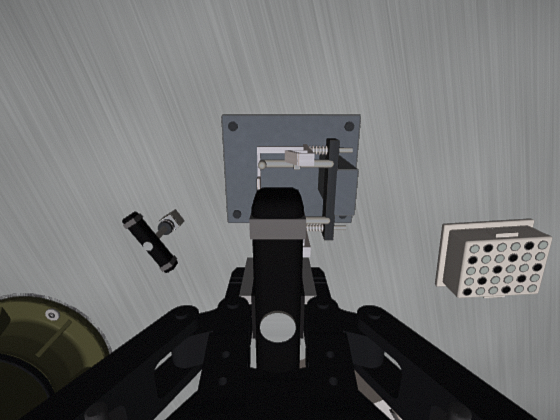

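View pics/f2.png

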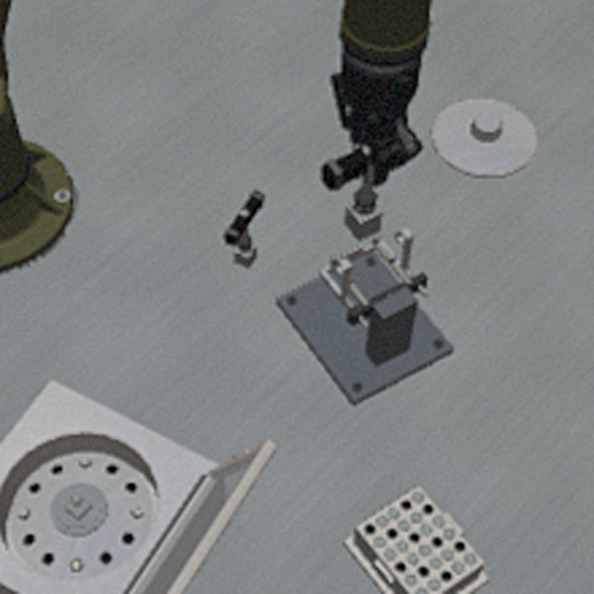

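Run:
```python
from h import *
z=np.load("w3.npz"); st=dict(tcp_pos=z["p"],eef_rot=z["q"]); cp=campose("wrist",st)
X=pix2z([[277.5,326]],z["p"][2]+0.04,cp)[0]; print("disc in tool",(rot(z["q"]).T@(X-z["p"])).round(4))
N=[0.4723,-0.2432]
ctrl.movep([*N,0.27],quat(down(0.028)))
ctrl.movel([*N,0.225],max_speed=0.12); ctrl.pause(0.2)
st=get_state(); print(st["time"],st["tcp_pos"],st["contact_force"],st["wrist_torque"],tyaw(st))
np.savez("w4.npz",p=st["tcp_pos"],q=st["eef_rot"])
im,d=vision.grab_frame("wrist"); cv2.imwrite("pics/g1.png",im)
im,d=vision.grab_frame("scene"); cv2.imwrite("pics/g2.png",cv2.resize(im[170:310,140:300],None,fx=4,fy=4,interpolation=cv2.INTER_CUBIC))
```

```text
disc in tool [-0.0013 -0.0007 -0.04  ]
13.4833 [ 0.47275241 -0.24342191  0.22583943] [ 0.40666648 -0.30074739 -2.61587771] [-0.00043278 -0.00602212 -0.01452005] 0.0281631695587569
```

View pics/g1.png

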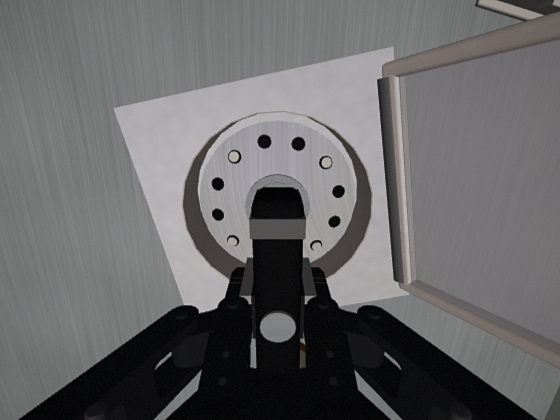

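View pics/g2.png

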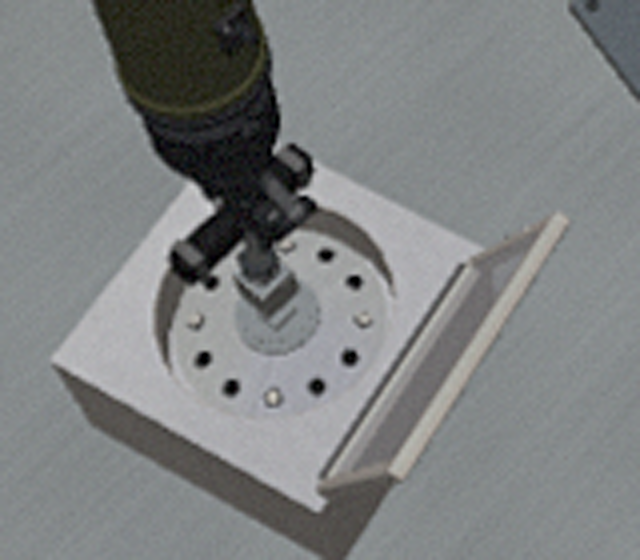

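The socket hangs just above the nut and lines up with its flats. I'll descend in steps and watch the force.

Run:
```python
from h import *
N=[0.4723,-0.2432]
z=0.225
while z>0.1895:
    z-=0.006 if z>0.200 else 0.003
    ctrl.movel([*N,z],max_speed=0.05)
    st=get_state(); print(round(st["time"],2),st["tcp_pos"].round(4),st["contact_force"].round(2),st["wrist_torque"].round(3))
    if st["contact_force"][2]>8: break
```

```text
13.85 [ 0.4721 -0.243   0.2186] [ 0.55  0.34 -3.04] [0.002 0.045 0.027]
14.12 [ 0.4721 -0.243   0.2126] [ 0.26  0.49 -2.4 ] [ 0.006  0.009 -0.034]
14.38 [ 0.4721 -0.243   0.2066] [-0.6   0.31 -3.03] [-0.039  0.004  0.009]
14.65 [ 0.4721 -0.243   0.2006] [-0.5  -0.12 -3.63] [-0.037 -0.029 -0.006]
14.92 [ 0.4721 -0.243   0.1946] [-0.56  0.9  -3.42] [-0.023  0.044 -0.002]
15.17 [ 0.4726 -0.2435  0.1924] [-0.61 -0.38  1.29] [-0.018 -0.02   0.036]
15.42 [ 0.4732 -0.2441  0.192 ] [-4.48  3.15 26.75] [0.932 1.37  0.037]
```

Run:
```python
from h import *
N=[0.4723,-0.2432]
ctrl.movel([*N,0.1925],max_speed=0.05)
ctrl.close_gripper(120); ctrl.pause(0.2)
st=get_state(); print(st["contact_force"].round(2),st["wrist_torque"].round(3),st["width"])
q=ctrl.ik([*N,0.1925],quat(down(0.028))); print(np.round(q,3),np.round(st["qpos"],3))
np.save("q0.npy",q)
y0=0.028
for k in range(1,8):
    qq=np.array(q).copy(); qq[6]-=0.1*k
    ctrl.set_joints(qq); ctrl.pause(0.05)
    st=get_state(); print(round(st["time"],2),round(tyaw(st)-y0,3),st["tcp_pos"].round(4),st["contact_force"].round(2),st["wrist_torque"].round(3))
    if abs(st["wrist_torque"][2])>0.3: break
```

```text
[0.7  0.84 2.25] [0.103 0.048 0.055] 0.018318672230795946
[-0.014  0.468  0.667  1.813 -0.343  0.979  0.823] [-0.014  0.468  0.667  1.813 -0.343  0.979  0.823]
16.38 -0.097 [ 0.4722 -0.2432  0.1924] [-0.52  0.47  1.81] [ 0.172  0.07  -0.032]
16.68 -0.196 [ 0.4724 -0.2429  0.1924] [0.9  1.35 1.57] [ 0.391 -0.077 -0.005]
16.98 -0.295 [ 0.4725 -0.243   0.1925] [1.98 1.68 1.68] [ 0.508 -0.275 -0.055]
17.28 -0.395 [ 0.4725 -0.2431  0.1925] [2.41 2.71 0.47] [ 0.496 -0.462 -0.016]
17.58 -0.495 [ 0.4725 -0.2432  0.1925] [2.5  2.32 0.3 ] [ 0.504 -0.635  0.016]
17.88 -0.595 [ 0.4725 -0.2432  0.1925] [ 2.48  2.23 -0.51] [ 0.437 -0.865 -0.022]
18.18 -0.695 [ 0.4725 -0.2433  0.1926] [ 3.7   1.24 -0.72] [ 3.900e-01 -1.057e+00  1.000e-03]
```

Run:
```python
from h import *
q=np.load("q0.npy"); y0=0.028
st=get_state(); print("tau7",st["tau"].round(3))
im,d=vision.grab_frame("wrist"); cv2.imwrite("pics/i1.png",im)
for a in (0.74,0.78,0.82,0.86):
    qq=q.copy(); qq[6]-=a
    ctrl.set_joints(qq); ctrl.pause(0.1)
    T=[];t7=[]
    for _ in range(5): s=get_state(); T.append(s["wrist_torque"]);t7.append(s["tau"][6]); ctrl.pause(0.01)
    print(round(s["time"],2),round(tyaw(s)-y0,3),s["contact_force"].round(2),np.mean(T,0).round(3),np.mean(t7).round(4))
im,d=vision.grab_frame("scene"); cv2.imwrite("pics/i2.png",cv2.resize(im[170:310,140:300],None,fx=4,fy=4,interpolation=cv2.INTER_CUBIC))
```

```text
tau7 [  1.442 -48.913   9.573 -19.973   1.258   0.663  -0.12 ]
18.62 -0.738 [ 5.07  1.55 -0.02] [ 0.322 -1.252  0.016] 0.0097
19.01 -0.779 [ 4.31  0.31 -0.12] [ 0.273 -1.344 -0.003] 0.0111
19.4 -0.819 [4.17 0.43 0.16] [ 0.232 -1.422  0.007] 0.0406
19.79 -0.859 [ 5.21 -0.09  0.05] [ 0.237 -1.456 -0.019] 0.0135
```

View pics/i1.png

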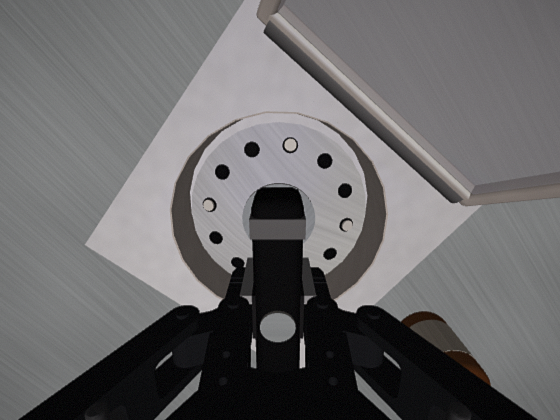

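View pics/i2.png

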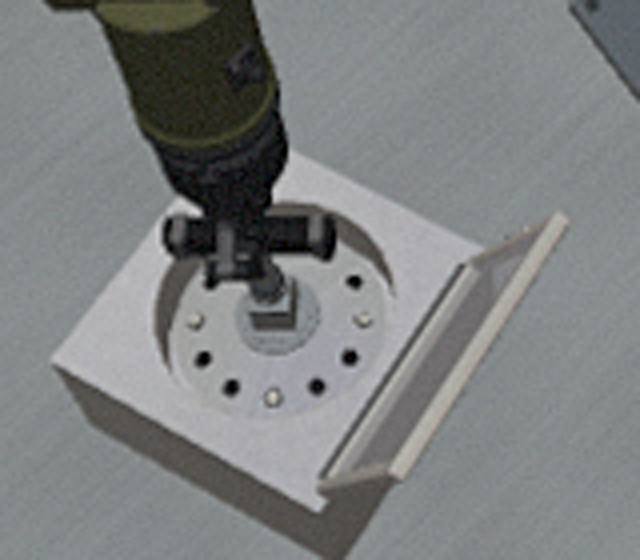

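Run:
```python
from h import *
q=np.load("q0.npy"); y0=0.028
for a in np.arange(0.89,1.2,0.03):
    qq=q.copy(); qq[6]-=a
    ctrl.set_joints(qq); ctrl.pause(0.05)
    T=[];t7=[]
    for _ in range(4): s=get_state(); T.append(s["wrist_torque"]);t7.append(s["tau"][6]); ctrl.pause(0.01)
    T=np.mean(T,0)
    print(round(s["time"],2),round(tyaw(s)-y0,3),s["contact_force"].round(2),T.round(3),np.mean(t7).round(4))
    if abs(T[2])>0.37: break
```

```text
20.18 -0.889 [5.21 0.5  0.06] [ 0.204 -1.462 -0.009] -0.0116
20.51 -0.919 [ 4.6   0.58 -0.38] [ 0.207 -1.484 -0.016] -0.0115
20.84 -0.949 [ 5.8   0.45 -0.94] [ 0.195 -1.484 -0.022] -0.0115
21.18 -0.979 [5.29 1.11 0.76] [ 0.172 -1.514 -0.008] -0.0115
21.51 -1.009 [ 5.79  0.4  -0.11] [ 0.141 -1.555 -0.021] -0.0116
21.84 -1.039 [5.05 0.39 0.21] [ 0.115 -1.563 -0.013] -0.0117
22.18 -1.069 [ 5.76  1.48 -0.65] [ 0.114 -1.554  0.022] -0.0117
22.51 -1.098 [6.   0.34 0.52] [ 0.089 -1.612  0.132] -0.1451
22.84 -1.128 [ 5.56 -0.79 -0.81] [ 0.016 -1.572  0.387] -0.4277
```

The dead stop was reached at 1.09 rad and the torque is now climbing towards 0.4. I'll carry on gently through the click.

Run:
```python
from h import *
q=np.load("q0.npy"); y0=0.028
for a in np.arange(1.16,1.29,0.03):
    qq=q.copy(); qq[6]-=a
    ctrl.set_joints(qq); ctrl.pause(0.05)
    T=[];t7=[]
    for _ in range(4): s=get_state(); T.append(s["wrist_torque"]);t7.append(s["tau"][6]); ctrl.pause(0.01)
    T=np.mean(T,0)
    print(round(s["time"],2),round(tyaw(s)-y0,3),s["contact_force"].round(2),T.round(3),np.mean(t7).round(4))
    if abs(T[2])>0.6: break
im,d=vision.grab_frame("scene"); cv2.imwrite("pics/j1.png",cv2.resize(im[190:270,160:260],None,fx=6,fy=6,interpolation=cv2.INTER_CUBIC))
```

```text
23.18 -1.158 [ 5.49  0.   -0.69] [ 0.018 -1.625  0.405] -0.4317
23.51 -1.188 [ 4.59  0.5  -0.99] [-0.014 -1.646  0.418] -0.4361
23.84 -1.218 [ 5.02 -0.86 -0.74] [-0.034 -1.641  0.419] -0.4405
24.18 -1.248 [ 6.35  0.12 -1.39] [-0.032 -1.654  0.426] -0.4449
24.51 -1.278 [ 5.83 -0.17 -1.  ] [-0.061 -1.643  0.438] -0.4493
```

View pics/j1.png

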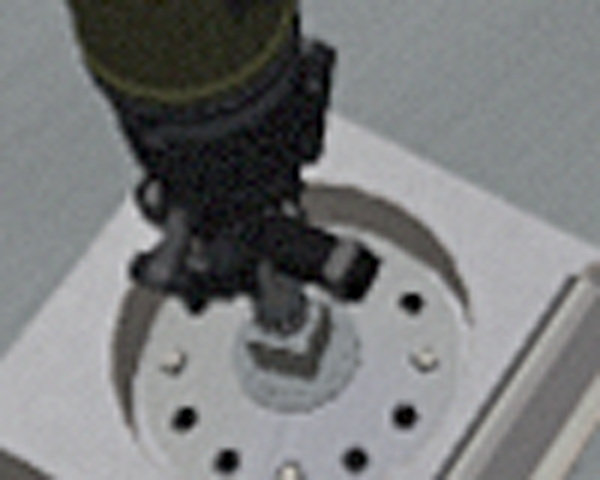

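The torque sits on a clear plateau of about 0.42–0.45 N m, so it has clicked, with the clutch at about 0.15–0.2. I'll ease back, release and regrip higher.

Run:
```python
from h import *
q=np.load("q0.npy"); y0=0.028
for a in (1.15,1.06):
    qq=q.copy(); qq[6]-=a; ctrl.set_joints(qq); ctrl.pause(0.1)
    s=get_state(); print(round(s["time"],2),round(tyaw(s)-y0,3),s["contact_force"].round(2),s["wrist_torque"].round(3),s["tau"][6].round(3))
ctrl.ungrasp(); ctrl.pause(0.1)
s=get_state(); p=s["tcp_pos"]; print(s["time"],p,tyaw(s),s["contact_force"],s["width"])
ctrl.movel([p[0],p[1],0.212],max_speed=0.1); ctrl.pause(0.1)
s=get_state(); im,d=vision.grab_frame("wrist"); cv2.imwrite("pics/k1.png",im); np.savez("w5.npz",im=im,d=d,p=s["tcp_pos"],q=s["eef_rot"])
print(s["time"],s["tcp_pos"])
im,d=vision.grab_frame("scene"); cv2.imwrite("pics/k2.png",cv2.resize(im[190:270,160:260],None,fx=6,fy=6,interpolation=cv2.INTER_CUBIC))
```

```text
24.92 -1.148 [ 5.97  0.13 -1.3 ] [ 0.076 -1.56   0.439] -0.38
25.27 -1.062 [ 4.65 -0.45  0.71] [ 0.056 -1.458  0.179] -0.112
26.025 [ 0.47227177 -0.24322109  0.19251263] -1.0320436419344814 [ 0.84430209  0.10171764 -0.76765858] 0.08557842242034157
26.4667 [ 0.47213774 -0.24299014  0.21161852]
```

View pics/k1.png

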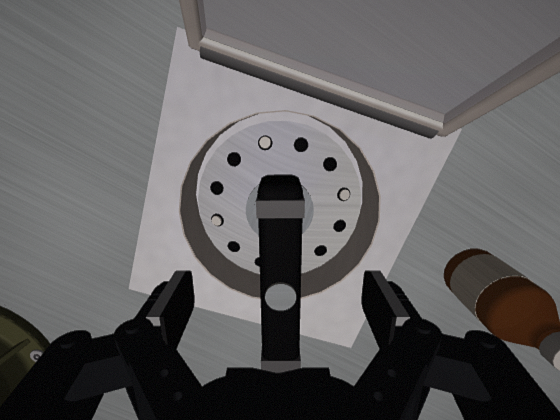

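View pics/k2.png

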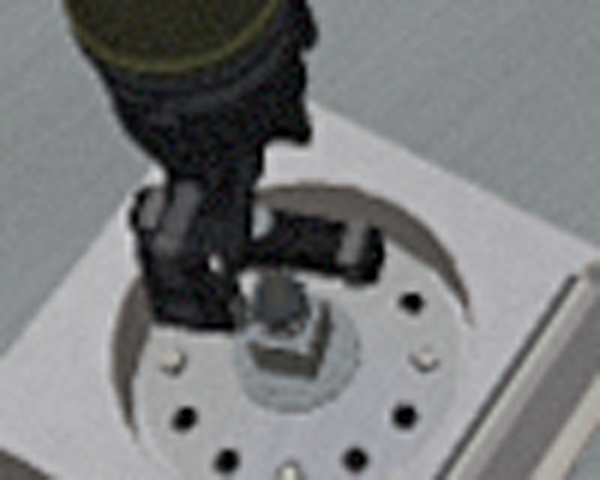

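Run:
```python
from h import *
z=np.load("w5.npz"); im=z["im"];d=cv2.medianBlur(z["d"],3); st=dict(tcp_pos=z["p"],eef_rot=z["q"]); cp=campose("wrist",st)
yy,xx=np.mgrid[180:362,245:315]; uv=np.stack([xx.ravel(),yy.ravel()],1)
W=pix2w(uv,d[180:362,245:315].ravel(),cp); T=(W-z["p"])@rot(z["q"])
m=(T[:,2]<-0.012)&(T[:,2]>-0.035); T=T[m]
print(m.sum(),np.percentile(T,[1,50,99],axis=0).round(4))
A=np.c_[T[:,0],T[:,1],np.ones(len(T))]; k=np.abs(T[:,1]-np.median(T[:,1]))<0.008
print("plane slopes",np.linalg.lstsq(A[k],T[k][:,2],rcond=None)[0])
r=cv2.minAreaRect((T[:,:2]*1000).astype(np.float32)); print(r)
X=pix2z([[280.5,297]],z["p"][2]+0.0205,cp)[0]; print("disc tool",rot(z["q"]).T@(X-z["p"]))
```

```text
7586 [[-0.0405 -0.0096 -0.0219]
 [ 0.0155  0.0002 -0.0201]
 [ 0.0543  0.0101 -0.015 ]]
plane slopes [ 0.00861518  0.00135239 -0.02021675]
((6.5913238525390625, 0.2377948760986328), (21.16094970703125, 96.1183090209961), 89.72435760498047)
disc tool [-0.0013319   0.00043349 -0.02050009]
```

The bar sits level and centred in the jaws: offset under 1 mm, yaw within 0.3°, top 20 mm above the TCP. I'll regrip there and lift off.

Run:
```python
from h import *
ctrl.close_gripper(60); ctrl.pause(0.1)
s=get_state(); p=s["tcp_pos"]; print(s["time"],p,s["contact_force"].round(2),s["wrist_torque"].round(3),s["width"])
for z in (0.222,0.234,0.246):
    ctrl.movel([0.4723,-0.2432,z],max_speed=0.08)
    s=get_state(); print(s["time"],s["contact_force"].round(2),s["wrist_torque"].round(3),s["width"])
    if s["contact_force"][2]<-20: break
else:
    ctrl.movel([0.4723,-0.2432,0.285],max_speed=0.12); ctrl.pause(0.1)
    s=get_state(); im,d=vision.grab_frame("wrist"); cv2.imwrite("pics/l1.png",im); np.savez("w6.npz",im=im,d=d,p=s["tcp_pos"],q=s["eef_rot"])
    print(s["time"],s["tcp_pos"],s["contact_force"],s["width"])
    im,d=vision.grab_frame("scene"); cv2.imwrite("pics/l2.png",cv2.resize(im[170:280,150:270],None,fx=5,fy=5,interpolation=cv2.INTER_CUBIC))
```

```text
27.2833 [ 0.47244281 -0.2434749   0.21217848] [ 0.04 -0.93  1.09] [-0.205 -0.145  0.066] 0.01873386480713509
27.5583 [ 0.15 -0.38 -2.65] [-0.056 -0.099 -0.032] 0.01877664646041406
27.8583 [-0.37 -0.06 -3.29] [0.033 0.006 0.028] 0.018560543310327568
28.1583 [ 0.6  -0.08 -2.95] [-0.036  0.019  0.056] 0.018453935209230544
28.7333 [ 0.47190842 -0.24271595  0.2839709 ] [ 0.14981933  0.18348442 -2.7677242 ] 0.01878694544755451
```

View pics/l1.png

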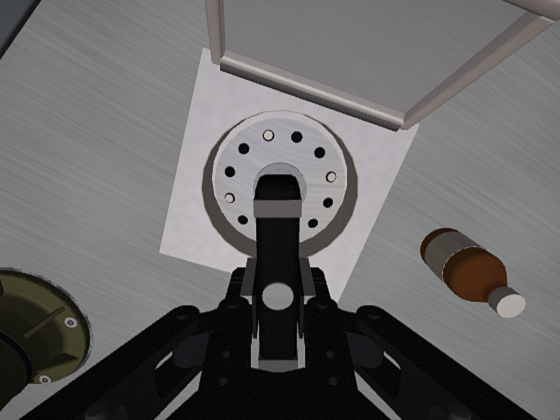

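View pics/l2.png

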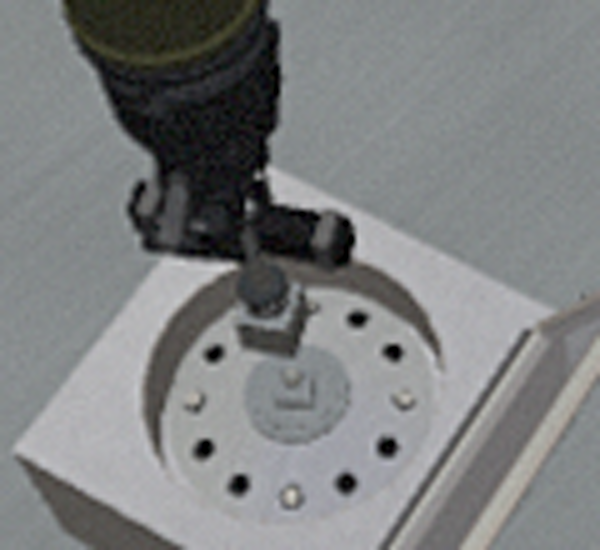

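The key is free of the nut and the handle is centred in the jaws at about (278,296). Now I carry it back over the hook.

Run:
```python
from h import *
z=np.load("w6.npz"); d=cv2.medianBlur(z["d"],3); st=dict(tcp_pos=z["p"],eef_rot=z["q"]); cp=campose("wrist",st)
yy,xx=np.mgrid[175:300,250:305]; uv=np.stack([xx.ravel(),yy.ravel()],1)
W=pix2w(uv,d[175:300,250:305].ravel(),cp); T=(W-z["p"])@rot(z["q"])
m=(T[:,2]<-0.012)&(T[:,2]>-0.035)&(abs(T[:,1])<0.008); T=T[m]
print(m.sum(),np.percentile(T,[1,50,99],axis=0).round(4), np.polyfit(T[:,0],T[:,2],1))
S=[0.4876,0.1962]
R=down(-0.282)
ctrl.movel([0.4723,-0.10,0.29],max_speed=0.15)
ctrl.movep([*S,0.29],quat(R)); ctrl.pause(0.15)
s=get_state(); print(s["time"],s["tcp_pos"],tyaw(s),s["contact_force"],s["width"])
im,d=vision.grab_frame("wrist"); cv2.imwrite("pics/m1.png",im)
im,d=vision.grab_frame("scene"); cv2.imwrite("pics/m2.png",cv2.resize(im[90:220,250:380],None,fx=4.5,fy=4.5,interpolation=cv2.INTER_CUBIC))
```

```text
4209 [[-0.0017 -0.0079 -0.0214]
 [ 0.0295  0.0001 -0.0196]
 [ 0.0545  0.0079 -0.0148]] [ 0.02819059 -0.0203332 ]
31.2333 [0.48817388 0.19413916 0.29024773] -0.28587075960545627 [-0.05631447 -0.2325523  -2.93492367] 0.018748741659759136
```

View pics/m1.png

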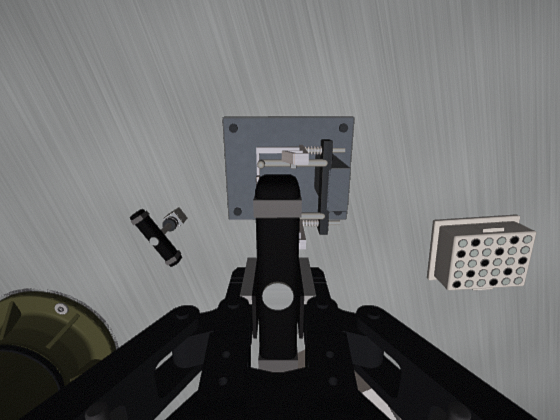

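View pics/m2.png

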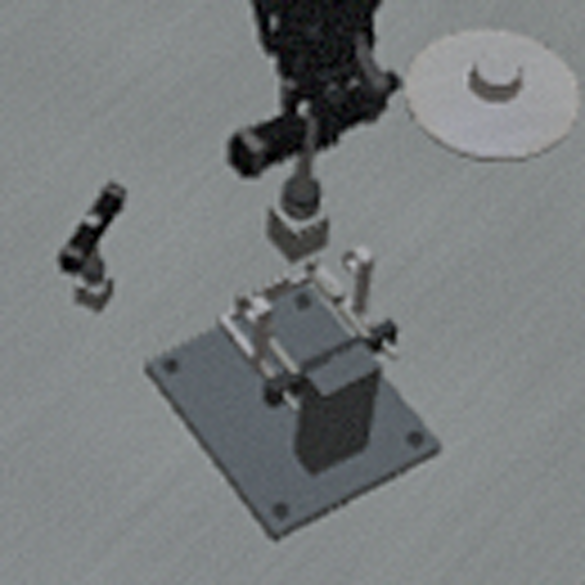

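Run:
```python
from h import *
S=[0.4876,0.1962]
ctrl.movel([*S,0.177],max_speed=0.13)
z=0.177
while z>0.1232:
    z-=0.006 if z>0.131 else 0.003
    ctrl.movel([*S,z],max_speed=0.06)
    s=get_state(); print(round(s["time"],2),s["tcp_pos"].round(4),s["contact_force"].round(2),s["wrist_torque"].round(2),round(s["width"],4))
    if s["contact_force"][2]>(18 if z>0.128 else 6): break
im,d=vision.grab_frame("wrist"); cv2.imwrite("pics/n1.png",im); np.savez("w7.npz",im=im,d=d,p=s["tcp_pos"],q=s["eef_rot"])
im,d=vision.grab_frame("scene"); cv2.imwrite("pics/n2.png",cv2.resize(im[90:220,250:380],None,fx=4.5,fy=4.5,interpolation=cv2.INTER_CUBIC))
```

```text
32.6 [0.4875 0.1962 0.171 ] [-0.05  0.21 -2.33] [-0.04  0.01 -0.05] 0.0184
32.85 [0.4873 0.1962 0.1646] [ 0.21  0.55 -2.79] [-0.02 -0.01 -0.01] 0.0189
33.1 [0.4867 0.1965 0.1584] [-2.45  0.9  -2.13] [ 0.22  0.4  -0.03] 0.0183
33.35 [0.4869 0.1963 0.1524] [-1.86  1.68 -3.77] [ 0.28  0.51 -0.12] 0.0185
33.6 [0.487  0.1961 0.1463] [-1.81  1.12 -3.93] [ 0.29  0.56 -0.09] 0.0188
33.85 [0.4872 0.1961 0.1404] [-2.22  1.26 -4.74] [ 0.22  0.58 -0.06] 0.0184
34.1 [0.4873 0.1962 0.1345] [-2.81  0.39 -4.22] [ 0.26  0.51 -0.1 ] 0.0187
34.35 [0.4873 0.1962 0.1285] [-3.44  0.91 -4.58] [ 0.23  0.52 -0.04] 0.0185
34.6 [0.4883 0.1959 0.1261] [ 0.02  0.26 -4.18] [ 0.01  0.07 -0.02] 0.0186
34.85 [0.4887 0.1961 0.124 ] [-0.83 -0.76  6.17] [-0.16  0.37  0.01] 0.0189
```

View pics/n1.png

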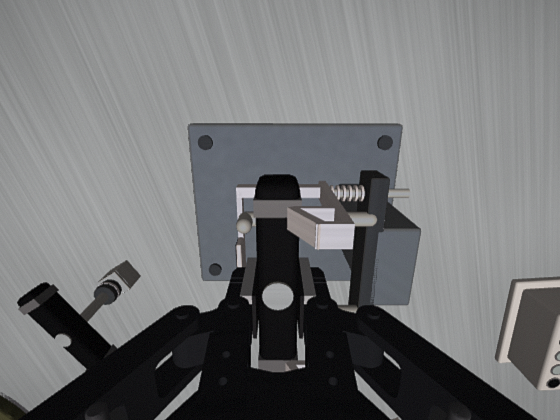

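View pics/n2.png

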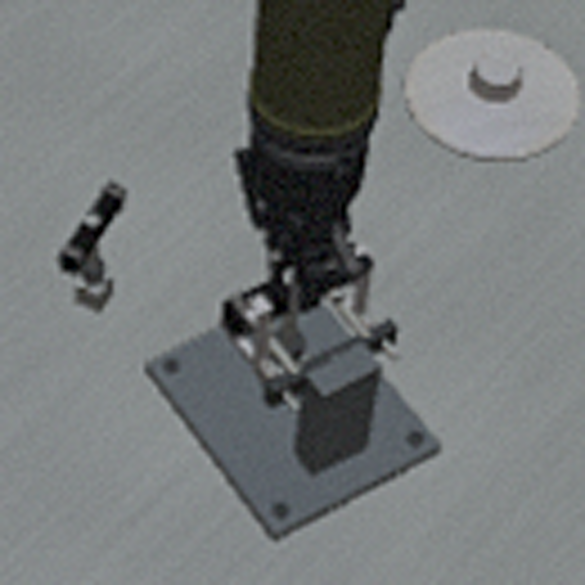

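The claws snapped over the bar (the lateral force vanished at z=0.126), and the bar then seated at 6 N with z=0.124, as predicted. I'll release and rise.

Run:
```python
from h import *
S=[0.4876,0.1962]
ctrl.ungrasp(); ctrl.pause(0.1)
s=get_state(); p=s["tcp_pos"]; print(s["time"],p,s["contact_force"])
ctrl.movel([p[0],p[1],0.30],max_speed=0.12); ctrl.pause(0.3)
s=get_state(); im,d=vision.grab_frame("wrist"); np.savez("w8.npz",im=im,d=d,p=s["tcp_pos"],q=s["eef_rot"])
print(s["time"],s["tcp_pos"],s["contact_force"])
z=dict(p=s["tcp_pos"],q=s["eef_rot"]); cp=campose("wrist",s)
y0,y1,x0,x1=110,350,215,365
yy,xx=np.mgrid[y0:y1,x0:x1]; uv=np.stack([xx.ravel(),yy.ravel()],1)
W=pix2w(uv,d[y0:y1,x0:x1].ravel(),cp); g=im[y0:y1,x0:x1].reshape(-1,3).max(1)
a=-0.283; h=np.array([0.4876,0.1962,0])
L=(W-h)@np.array([[np.cos(a),-np.sin(a),0],[np.sin(a),np.cos(a),0],[0,0,1]])
m=(abs(L[:,2]-0.144)<0.006)&(g<60)&(abs(L[:,0])<.03)&(abs(L[:,1])<.08)
print("handle",m.sum(),np.median(L[m],0),np.percentile(L[m],[2,98],axis=0),cv2.minAreaRect((L[m][:,:2]*1000).astype(np.float32)))
for sg in (1,-1):
    k=(abs(L[:,2]-0.166)<0.008)&(np.sign(L[:,1])==sg)&(abs(L[:,1])<.06); print("claw",k.sum(),L[k].mean(0),np.percentile(L[k],[3,97],axis=0))
cv2.imwrite("pics/o1.png",cv2.resize(im[115:275,215:365],None,fx=3.7,fy=3.7,interpolation=cv2.INTER_CUBIC))
```

```text
35.7083 [0.48759328 0.19616918 0.12295745] [ 0.11976397 -0.21151592 -0.59248421]
37.6333 [0.48754761 0.19613425 0.29978305] [ 0.53225035 -0.17838118  0.46117205]
handle 1409 [-0.00017539  0.00925665  0.14336747] [[-0.00887044 -0.05019782  0.13999201]
 [ 0.01015408  0.05411358  0.14496974]] ((0.48850440979003906, 0.9205322265625), (19.78836441040039, 108.66636657714844), 0.6574665904045105)
claw 223 [0.01887063 0.04150562 0.16553334] [[0.01022372 0.03667137 0.15917421]
 [0.02744914 0.04624837 0.16793993]]
claw 194 [ 0.01899886 -0.04187182  0.16514548] [[ 0.01025244 -0.04780206  0.15875653]
 [ 0.02730786 -0.03743812  0.16780022]]
```

View pics/o1.png

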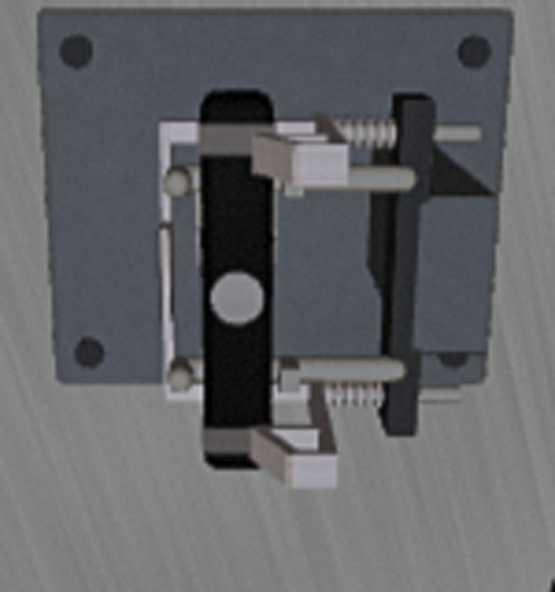

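The key is back on both prongs: top at 143.4 mm, the same as before, x within 0.5 mm and yaw within 0.7°. The claws are at their original shut position over the bar. One look at the nut before handing in.

Run:
```python
from h import *
R=down(-0.283)
ctrl.movep(np.array([0.472,-0.25,0.29])+R[:,0]*0.01,quat(R)); ctrl.pause(0.2)
s=get_state(); im,d=vision.grab_frame("wrist"); d=cv2.medianBlur(d,3); cp=campose("wrist",s)
x0,y0,w=258,178,36
yy,xx=np.mgrid[y0:y0+w,x0:x0+w]; W=pix2w(np.stack([xx.ravel(),yy.ravel()],1),d[y0:y0+w,x0:x0+w].ravel(),cp); Z=W[:,2]; fl=np.median(Z[Z<0.112])
for lo in (0.004,0.008,0.010):
    m=(Z>fl+lo)&(Z<0.14); print(m.sum(),cv2.minAreaRect(W[m][:,:2].astype(np.float32)*1000))
print(s["time"],s["contact_force"])
cv2.imwrite("pics/p1.png",im)
```

```text
346 ((472.0940856933594, -243.28187561035156), (20.297067642211914, 20.216007232666016), 38.66891098022461)
326 ((472.05755615234375, -243.32008361816406), (20.194814682006836, 20.20310401916504), 38.727691650390625)
306 ((472.0758056640625, -243.14212036132812), (19.414255142211914, 19.789581298828125), 40.18669128417969)
39.4917 [-0.57107154  1.09493477  0.37170796]
```

View pics/p1.png

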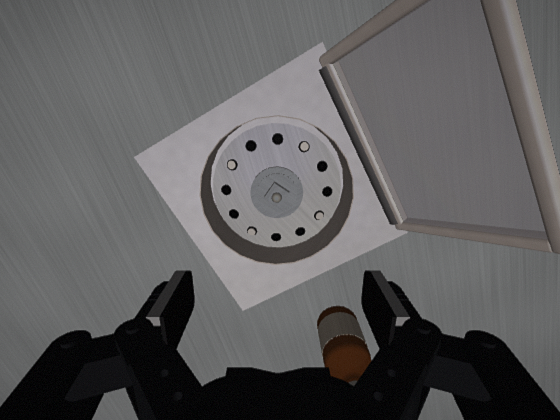

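The nut now stands at -51.3° against the centrifuge's 12.4°, which is about 1.11 rad, so it is tight. Handing in.

```bash
python3 -c "
from station import ticket; print(ticket.close_job())"
```

```text
the job is handed in; nothing more can be done
None
```

The nut is tight, the key is back on its hook with the keeper shut, and I handed the job in with about 39.5 s on the clock. The hand-in gives no verdict, so these are my own checks:

- **Taking the key:** I pressed the keeper open with the grasp, saw the claws clear of the bar, and lifted the larger key out.
- **Tightening:** I seated the socket on the nut flange and turned clockwise in small steps. The torque rose at about 1.09 rad of handle turn and levelled off at 0.40–0.44 N m. I stopped about 0.15 rad past the click, eased back, released, and gripped the key higher on the bar. A last look puts the nut at about 1.11 rad, measured against the centrifuge.
- **Hanging it back:** The bar lies at its original height, within 0.5 mm in x, 1 mm in y and 0.7° of the seat. Both claws are back in their original shut position over it, and the open gripper is clear of everything.

**Small oddities:**
- The rear finger touched the stand's crossbar with about 3 N before the first grasp.
- The 0.08 N m running torque never showed in the wrist reading. A side load of about 5 N, with a moment of up to 1.6 N m, built up while turning and went away on release.
- About 0.1–0.2 N m still showed when I let go after easing back, and I did not measure the clutch angle itself. The handle was square to the jaws before I gripped it again.

I did not re-measure the bystanders, but nothing came near them. The tray, rotor lid and bottle look unmoved in the pictures that show them.

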